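# Put the spanner back in its tray and shut the tool-chest drawer

## Task

The combination spanner on the bench belongs in the open top drawer of the tool chest: lay it flat in its empty recess in the tray, without dropping it, and let go. Then push the drawer fully home, past the stiff detent, until it seats shut; do not slam it, and leave the other things on the bench where they are.

Things in the scene. Friction and masses are not known exactly. Their poses are not given: they have to be found in the camera images.
- chest: Grey steel tool chest fixed on the bench, 280 deep (x) x 400 wide (y) x 174 high. Origin: centre of its underside, on the bench top. Its -x axis points out of its front (drawers open that way), y along its width, z up. Front face of shut drawers at x = -140. Top plate: underside z = 158, from x = -136 backward. Top drawer is open; the lower one (z = 24 to 92) is locked shut.
- drawer (a joint): Opening of the top drawer in m: 0 = home and seated, 0.2 = fully out; starts 0.15 to 0.19. 1.4 kg with contents; slides have 2 N friction and some drag (6 N per m/s), so it stays where left. A sprung detent resists from 16 to 6 mm before home (8 to 10 N in all), then snaps it in and holds it at a hard stop at 0. Push along the chest's +x; stopping at the first resistance leaves it unseated.
- drawer_pull (a point): Middle of the foremost edge of the top drawer's pull: a folded aluminium strip 360 long (y) along the top of the drawer front, standing 16 out of it. Its forward face is upright, 18 high, from 9 below to 9 above this point (145 above the bench): push here. Moves with the drawer; axes as the chest's (x into it). Drawer front behind: 376 wide, 54 high, 12 thick.
- recess (a point): Centre of the floor (106 above the bench) of the empty grey-floored recess in the drawer's black tray, 94 behind the pull's edge. Moves with the drawer, axes as the chest's. Recess 224 long (y) x 52 wide (x) x 16 deep; at its middle a finger scoop, same depth, 60 (y) x 116 (x). Above this point: tray top 16, sockets 26 (beyond 135 to -y), drawer sides 40, front 48, underside of chest top 52.
- spanner: Steel combination spanner lying flat, 210 long along its x axis: open jaws (40 wide) at +x, ring (29 across) at -x, both 10 thick; shank 16 wide (y), 8 thick (1 to 9 above the underside), straight for about 140. Origin: mid-length, on its underside. About 0.24 kg, balance near the middle. It may lie in the recess either way round. (A smaller one is fixed in a recess farther back in the tray.)
- spanner_mid (a point): Middle of the spanner's shank, halfway through its thickness (5 mm above its underside): a good place to grip.
- hammer: Bystander: hammer with a wooden handle, 240 long along its x axis, steel head at its +x end (about 80 across, 26 high). Origin: underside at mid-length.
- oil_bottle: Bystander: white round bottle, 60 across, 165 high, standing. Origin: centre of its underside.
- tape_roll: Bystander: roll of paper tape lying flat, 90 across, 48 high. Origin: centre of its underside.
There are look-alikes about, which are no part of the job. What is meant by the spanner is not turquoise, and is the larger of those in its own colour.

How it is judged (in metres and radians):
On the way, in this order (a step that is already met when the one before it is completed fails the run):
1. the spanner lies flat in its recess, let go (x of spanner_mid in the frame of recess between -0.01 and 0.01 m and y of spanner_mid in the frame of recess between -0.014 and 0.014 m and z of spanner_mid in the frame of recess below 0.008 m and angle between the z axis of spanner and the z axis of recess, either way round below 0.04 rad and contact force between the fingers and spanner below 0.1 N and linear speed of spanner below 0.02 m/s), for 0.2 s.
2. the drawer is home, seated at its detent (value of joint drawer below 0.003 m), for 0.2 s.
At the end, for the whole second after the job is handed in: The top drawer is home at its detent (open less than 3 mm) and at rest, and in it the spanner lies flat at the bottom of its recess (its middle within 10 mm across and 14 mm along of the recess centre and less than 8 mm above the recess floor, tilted less than 0.04 rad), at rest (value of joint drawer below 0.003 m and velocity of joint drawer between -0.01 and 0.01 m/s and x of spanner_mid in the frame of recess between -0.01 and 0.01 m and y of spanner_mid in the frame of recess between -0.014 and 0.014 m and z of spanner_mid in the frame of recess below 0.008 m and angle between the z axis of spanner and the z axis of recess, either way round below 0.04 rad and linear speed of spanner below 0.02 m/s); the robot touches nothing.
It fails at once if the spanner is dropped or thrown (it falls or flies faster than 0.8 m/s while not held, as after a fall of more than about 30 mm) (contact force between the fingers and spanner below 0.05 N and linear speed of spanner above 0.8 m/s).
It fails at once if the drawer is slammed (it runs in faster than 0.6 m/s) (velocity of joint drawer below -0.6 m/s).
It fails at once if the hammer is moved by more than 30 mm (distance of hammer from where it was at the start of the episode above 0.03 m).
It fails at once if the oil bottle is moved by more than 30 mm (distance of oil_bottle from where it was at the start of the episode above 0.03 m).
It fails at once if the roll of tape is moved by more than 30 mm (distance of tape_roll from where it was at the start of the episode above 0.03 m).
It also fails if it takes over 61 s, if anything falls off the work surface, if the arm or the gripper's body presses on something with over 40 N, if the wrist force passes 120 N, or if a joint passes its speed limit or range.

## Robot

A 6-joint arm with a two-finger parallel gripper is mounted at the origin on the work surface. World frame = base frame: x ahead of the robot, y to its left, z up, the work surface at z = 0. Lengths are in m, angles in degrees, forces in N, time in s.
With the tool pointing down it reaches from about 0.35 to 0.875 m from the base axis. Payload 4.2 kg.
Tool frame: the origin (TCP) lies midway between the tips of the shut fingers; the grasp point (between the pads) lies 19 mm behind it; x points along the fingers, y is the direction in which the jaws open and shut, and the axes are right-handed (so a half turn about x gives the same grasp; the last joint's range is limited). The gripper opens to 87 mm and grips with 3 to 60 N. Pads are 19 mm wide; open, the fingers measure 117 mm over their backs; the gripper's body (75 mm by 190 mm) begins 51 mm behind the grasp point.
Start: joints at [78.931, 22.042, 0.453, 0, -68.411, -14.817], TCP at [0.273, 0.562, 0.223] pointing down, gripper open.
Joint ranges: [-179.83, 179.83], [-69.29, 118.12], [-61.27, 80.66], [-181.25, 117.63], [-171.15, -9.14], [-177.46, 177.46]. Speed limits (degrees/s): [159.86, 159.86, 180, 180, 180, 180].

## Interface

Orientations are given as a 3x3 rotation matrix whose columns are the frame's x, y, z axes.
In Python, from station import r gives the robot as it stands.
- The arm moves only by the tool play_rows, never from a script. Its argument "plan" is a list that holds one entry, the list of rows, each a list of 6 numbers: the shift along the tool's x, y, z in cm, then the turn, a rotation vector about the tool's x, y, z in units of 10 degrees (1.0 is 10 degrees). A call has 1 to 5 rows; each row is the pose to reach, as a shift and turn from the pose commanded when the call began, along the tool's axes at that moment; what a row does not reach only later rows make up. A row lasts 1/8 s, in which the tool goes at most 62.5 mm and 10.7 degrees, less where a joint would pass 70% of its speed; a pose out of reach is approached as far as the arm can. A call with a gripper value outside its range is refused whole. "hand" is the opening, from 0 (shut) to 1 (fully open), set as the call begins (left out, the last holds). The fingers move at their own pace and stop on an object; the grip force is fixed at half the most. Time passes only in rows, so rows that repeat a pose let the fingers close. It gives the time, the measured TCP pose, the force and the opening at its end, in the units of the state.
- r.sense(): the state, without advancing time (a new reading comes with each control period).
- r.capture(name): name is "side" or "top"; returns (picture, depth): 480x640x3 uint8, blue, green, red; 480x640 float32, m along the optical axis (not along the pixel's ray), 0 where there is no reading.
- r.get_calibration(name): a dict with "vfov" (degrees; the focal length in pixels is half the picture's height over the tangent of half this angle, whatever the lens; pixels are square), "cx", "cy" (the principal point, pixels), "rvec" (rotation vector, rad) and "tvec" (3), from world to camera coordinates, as OpenCV has them. Camera axes: x right, y down, z forward; pixel columns grow to the right and rows downward; lengths in m; the calibration is good to about 2 mm. A picture is of the moment at which its call begins. get_calibration takes no time and is no camera call.
- r.finish_job(): hands the job in, once; it reports no verdict.
The state is a dict: "time_s": time; "joints": joint angles; "joint_velocities": joint speeds; "effort": joint torques, N m; "tcp_pos": TCP position; "ee_rot": TCP orientation; "wrist_force": force on the tool from outside, world axes, zero at the start; "moment": the same for the moment, N m; "gripper_width": opening from 0.0 (shut) to 1.0 (fully open).
Only numpy, scipy, OpenCV 4.12 (cv2) and the standard library are available. Lean on these libraries where they do the work, as an engineer would, in place of code of your own. Each camera call takes 0.05 s, during which the arm holds its last target.

## Working session

There is one attempt and no reset: what is moved stays moved. The work goes in short steps, Python scripts to look and compute and a tool call to move; the robot and the scene stay as the last step left them, time stands still between calls to the robot, and variables do not carry over. Pictures are saved under pics/ and viewed, and the job is handed in when it is done.

Besides the shell and the picture viewer there is one more tool, called as name(argument=value, ...) on one line, values as JSON. play_rows: Moves the arm, as the interface text tells. Its arguments: {"type":"object","properties":{"plan":{"type":"array","items":{"type":"array","items":{"type":"array","items":{"type":"number"}}}},"hand":{"type":"number"}},"required":["plan"]}

```bash
ls; mkdir -p pics; python3 - <<'E'
from station import r
import cv2,numpy as np
s=r.sense()
for k in s: print(k,np.round(s[k],4).tolist())
for n in("top","side"):
    p,d=r.capture(n); cv2.imwrite(f"pics/{n}0.png",p); np.save(f"pics/{n}0.npy",d); cv2.imwrite(f"pics/{n}0.bgr.png",p)
    print(n,r.get_calibration(n))
E
```

```text
pics
time_s 0.0
joints [78.9306, 22.0902, 0.3807, -0.0298, -68.4119, -14.8182]
joint_velocities [-0.0326, -0.0545, -0.143, -0.0594, 0.0116, 0.0011]
effort [-0.0001, -39.0663, 18.7408, 4.2198, 0.011, -0.0002]
tcp_pos [0.2726, 0.5618, 0.2215]
ee_rot [[-0.0009, -0.4368, -0.8996], [-0.002, -0.8996, 0.4368], [-1.0, 0.0022, -0.0001]]
wrist_force [0.1193, 0.3023, -0.0611]
moment [-0.0878, -0.0257, -0.021]
gripper_width 1.0012
top {'vfov': 43.70671752626113, 'cx': 320.12591727195417, 'cy': 237.89309047637568, 'rvec': array([ 2.11037058, -2.13677299,  0.22270092]), 'tvec': array([-0.06978104,  0.49915286,  1.64872027])}
side {'vfov': 53.27234832457397, 'cx': 320.6916296135535, 'cy': 244.25368240088062, 'rvec': array([ 2.11367764, -0.53501583,  0.27059434]), 'tvec': array([-0.46196866,  0.18722227,  1.20520195])}
```

View pics/top0.png

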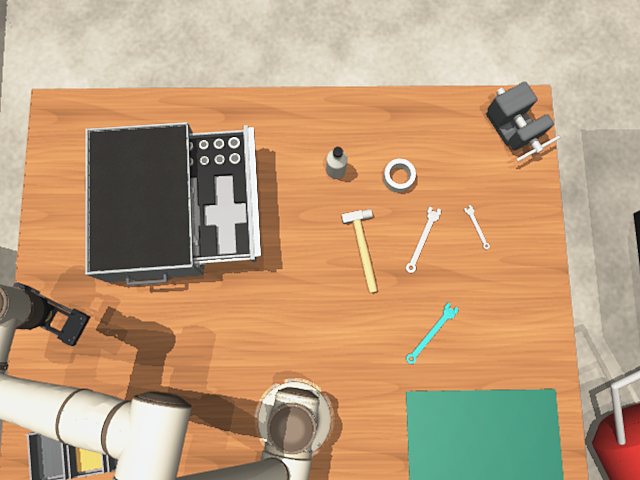

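View pics/side0.png

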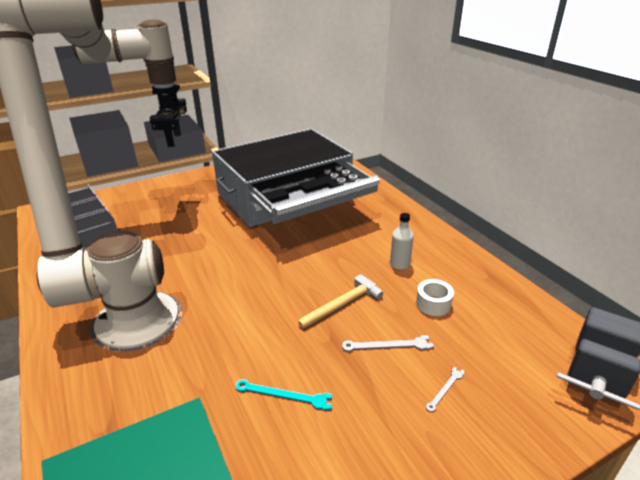

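Three loose spanners are visible in the top view. The turquoise one runs (410,358)–(452,308), the larger steel one (410,268)–(433,210), and the smaller steel one (487,247)–(469,208). The larger steel one fits, since it is not turquoise and is the bigger of its colour. I'll confirm it in an enlarged crop.

```bash
cat > h.py <<'E'
import cv2,numpy as np
from station import r
def cal(n):
    c=r.get_calibration(n); f=240/np.tan(np.radians(c['vfov']/2))
    K=np.array([[f,0,c['cx']],[0,f,c['cy']],[0,0,1]]); R=cv2.Rodrigues(np.array(c['rvec'],float))[0]
    return K,R,np.array(c['tvec'],float)
def ray(n,u,v):
    K,R,t=cal(n); d=R.T@np.linalg.solve(K,[u,v,1.]); return -R.T@t,d
def atz(n,u,v,z):
    o,d=ray(n,u,v); return o+d*(z-o[2])/d[2]
def dep(n,u,v,D):
    o,d=ray(n,u,v); return o+d*D[int(round(v)),int(round(u))]
def proj(n,p):
    K,R,t=cal(n); q=K@(R@np.asarray(p,float)+t); return q[:2]/q[2]
def crop(img,u0,v0,u1,v1,s,name):
    c=cv2.resize(img[v0:v1,u0:u1],None,fx=s,fy=s,interpolation=cv2.INTER_CUBIC)
    for u in range((u0+9)//10*10,u1,10):
        x=int((u-u0+.5)*s); cv2.line(c,(x,0),(x,4),(0,0,255),1)
        if u%20==0: cv2.putText(c,str(u),(x+1,14),0,.35,(0,0,255),1)
    for v in range((v0+9)//10*10,v1,10):
        y=int((v-v0+.5)*s); cv2.line(c,(0,y),(4,y),(0,0,255),1)
        if v%20==0: cv2.putText(c,str(v),(5,y+4),0,.35,(0,0,255),1)
    cv2.imwrite(f"pics/{name}.png",c)
E
python3 - <<'E'
from h import *
t=cv2.imread("pics/top0.png")
crop(t,395,195,500,280,7,"c_sp"); crop(t,175,110,275,285,3.4 and 3.4,"c_dr")
E
```

```text
(no output)
```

View pics/c_sp.png

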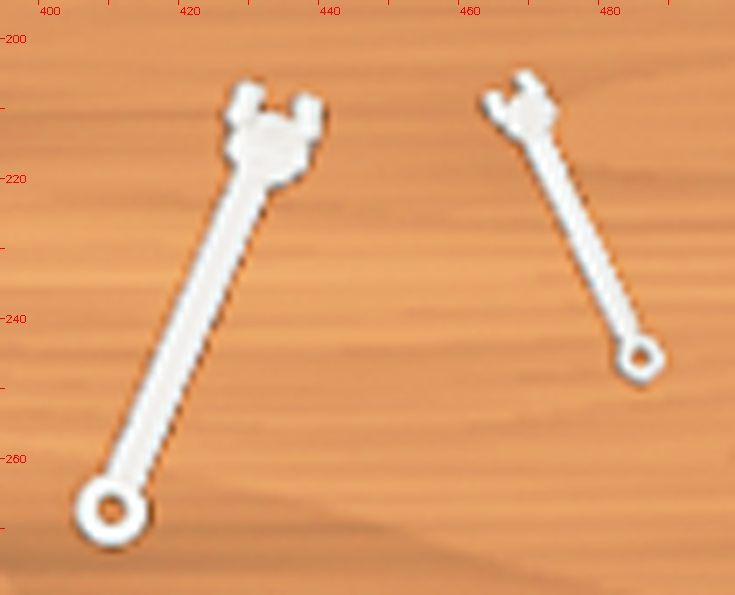

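View pics/c_dr.png

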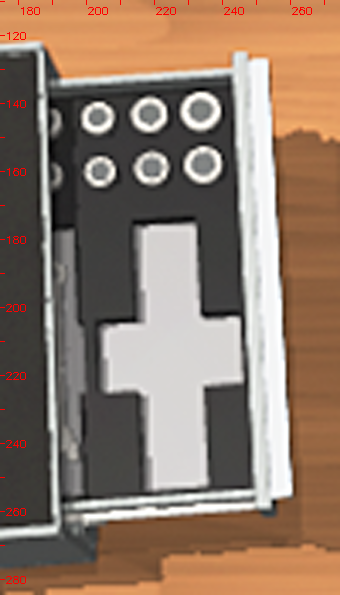

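The crop confirms it. The big steel spanner has its ring at about (410,267) and its jaws at about (434,210), and the small one at right is clearly shorter. The recess cross spans about (212–232, 175) to (238,252), with the scoop at about v 203–225. Next I'll measure both.

```bash
python3 - <<'E'
from h import *
np.set_printoptions(precision=4,suppress=True)
t=cv2.imread("pics/top0.png"); D=np.load("pics/top0.npy")
hsv=cv2.cvtColor(t,cv2.COLOR_BGR2HSV)
m=((hsv[...,1]<70)&(hsv[...,2]>130)).astype(np.uint8)
w=np.zeros_like(m); w[200:277,400:447]=m[200:277,400:447]
n,l,st,c=cv2.connectedComponentsWithStats(w); k=1+np.argmax(st[1:,4]); ys,xs=np.where(l==k); print("area",st[k],c[k])
P=np.array([atz("top",u,v,.008) for u,v in zip(xs,ys)])
# ring hole center and shank line
mid=P.mean(0); 
_,_,V=np.linalg.svd((P-mid)[:,:2],full_matrices=False); a=V[0]
s=(P-mid)[:,:2]@a; sel=abs(s)<.055
q=P[sel][:,:2]; qc=q.mean(0);a=np.linalg.svd(q-qc,full_matrices=False)[2][0]
if a[0]<0:a=-a
s=(P[:,:2]-qc)@a; y=(P[:,:2]-qc)@[-a[1],a[0]]
print("axis",a,np.degrees(np.arctan2(a[1],a[0])),"len",s.min(),s.max(),"mid",qc+a*(s.min()+s.max())/2,"shank width",y[sel].min(),y[sel].max())
print("ring hole",atz("top",409.8,267.3,.01),"depth pts",dep("top",422,240,D),dep("top",430,230,D))
# chest / drawer
for nm,uv in dict(rec_c=(224,213),rec2=(224,190),rec3=(224,240),pull=(254,190),pull2=(256,230),pulltop=(252,150),top1=(110,200),top2=(170,200)).items(): print(nm,dep("top",*uv,D))
for nm,u,v,z in [("hammerhead",357,216,.026),("hammer end",374,291,.02),("tape",400,176,.048),("bottle",338,152,.165)]: print(nm,atz("top",u,v,z))
E
```

```text
area [406 207  35  66 499] [423.2184 237.1503]
axis [ 0.9049 -0.4257] -25.196319982780132 len -0.11211447002227184 0.09869066978536412 mid [ 0.4997 -0.3744] shank width -0.008487275863357803 0.00867459008535529
ring hole [ 0.4168 -0.3338  0.01  ] depth pts [ 0.4969 -0.3732  0.0079] [ 0.527  -0.3986  0.0053]
rec_c [0.5603 0.1893 0.105 ]
rec2 [0.6256 0.1902 0.1069]
rec3 [0.4839 0.1876 0.1071]
pull [0.6109 0.1021 0.1556]
pull2 [0.5011 0.0961 0.1529]
pulltop [0.7235 0.1082 0.1577]
top1 [0.583  0.4821 0.1708]
top2 [0.5825 0.3243 0.1664]
hammerhead [ 0.5665 -0.1842  0.026 ]
hammer end [ 0.3486 -0.2274  0.02  ]
tape [ 0.6793 -0.3105  0.048 ]
bottle [ 0.7129 -0.1262  0.165 ]
```

```bash
cat > rec.py <<'E'
from h import *
from scipy.optimize import minimize
S=8;U0,V0,U1,V1=196,165,250,262
def cross(x,y,yaw,z):
    a,b,c,d=.026,.112,.058,.030
    p=[(-a,-b),(a,-b),(a,-d),(c,-d),(c,d),(a,d),(a,b),(-a,b),(-a,d),(-c,d),(-c,-d),(-a,-d)]
    C,N=np.cos(yaw),np.sin(yaw)
    return np.array([[x+C*u-N*v,y+N*u+C*v,z] for u,v in p])
def mask(q,n="top"):
    o=np.ones(((V1-V0)*S,(U1-U0)*S),np.uint8)
    for z in(.106,.122):
        pts=np.array([proj(n,p) for p in cross(*q,z)]); pts=(pts+.5-[U0,V0])*S
        k=np.zeros_like(o); cv2.fillPoly(k,[np.round(pts*16).astype(np.int32)],1,shift=4); o&=k
    return cv2.resize(o.astype(np.float32),None,fx=1/S,fy=1/S,interpolation=cv2.INTER_AREA)
def fit(t,q0=(.56,.19,np.radians(93))):
    g=cv2.cvtColor(t,cv2.COLOR_BGR2GRAY)[V0:V1,U0:U1].astype(float)
    g=np.clip((g-60)/(np.percentile(g,85)-60),0,1)
    f=lambda q:np.abs(mask(q)-g)[:, :].mean()
    best=min((minimize(lambda p:f((p[0],p[1],p[2])),q0,method="Nelder-Mead",options=dict(initial_simplex=[np.add(q0,d) for d in s],xatol=1e-5,fatol=1e-6)) for s in ([(0,0,0),(.01,0,0),(0,.01,0),(0,0,.04)],[(0,0,0),(-.01,0,0),(0,-.01,0),(0,0,-.04)])),key=lambda o:o.fun)
    return best.x,best.fun,g
E
python3 - <<'E'
from rec import *
np.set_printoptions(precision=4,suppress=True)
t=cv2.imread("pics/top0.png")
q,e,g=fit(t); print(q,np.degrees(q[2]),e)
m=mask(q); cv2.imwrite("pics/fit.png",cv2.resize(np.hstack([g*255,m*255,abs(m-g)*255]).astype(np.uint8),None,fx=4,fy=4,interpolation=0))
K,R,T=cal("top"); print("cam",-R.T@T)
# chest axis: +x dir
a=q[2]; ex=np.array([np.cos(a),np.sin(a)]); ey=np.array([-ex[1],ex[0]])
print("pull mid pred",q[:2]-.094*ex, [proj("top",[*(q[:2]-.094*ex+s*.18*ey),.154]) for s in(-1,0,1)])
E
```

```text
Traceback (most recent call last):
  File "rec.py", line 19, in fit
    best=min((minimize(lambda p:f((p[0],p[1],p[2])),q0,method="Nelder-Mead",options=dict(initial_simplex=[np.add(q0,d) for d in s],xatol=1e-5,fatol=1e-6)) for s in ([(0,0,0),(.01,0,0),(0,.01,0),(0,0,.04)],[(0,0,0),(-.01,0,0),(0,-.01,0),(0,0,-.04)])),key=lambda o:o.fun)
  File "rec.py", line 19, in <genexpr>
    best=min((minimize(lambda p:f((p[0],p[1],p[2])),q0,method="Nelder-Mead",options=dict(initial_simplex=[np.add(q0,d) for d in s],xatol=1e-5,fatol=1e-6)) for s in ([(0,0,0),(.01,0,0),(0,.01,0),(0,0,.04)],[(0,0,0),(-.01,0,0),(0,-.01,0),(0,0,-.04)])),key=lambda o:o.fun)
              ~~~~~~~~^^^^^^^^^^^^^^^^^^^^^^^^^^^^^^^^^^^^^^^^^^^^^^^^^^^^^^^^^^^^^^^^^^^^^^^^^^^^^^^^^^^^^^^^^^^^^^^^^^^^^^^^^^^^^^^^^^^^^^^^^^^^^^^^^^^^
  File "rec.py", line 19, in <lambda>
    best=min((minimize(lambda p:f((p[0],p[1],p[2])),q0,method="Nelder-Mead",options=dict(initial_simplex=[np.add(q0,d) for d in s],xatol=1e-5,fatol=1e-6)) for s in ([(0,0,0),(.01,0,0),(0,.01,0),(0,0,.04)],[(0,0,0),(-.01,0,0),(0,-.01,0),(0,0,-.04)])),key=lambda o:o.fun)
                                ~^^^^^^^^^^^^^^^^^^
  File "rec.py", line 18, in <lambda>
    f=lambda q:np.abs(mask(q)-g)[:, :].mean()
                      ~~~~^^^
  File "rec.py", line 12, in mask
    pts=np.array([proj(n,p) for p in cross(*q,z)]); pts=(pts+.5-[U0,V0])*S
                  ~~~~^^^^^
  File "h.py", line 14, in proj
    K,R,t=cal(n); q=K@(R@np.asarray(p,float)+t); return q[:2]/q[2]
          ~~~^^^
  File "h.py", line 4, in cal
    c=r.get_calibration(n); f=240/np.tan(np.radians(c['vfov']/2))
ValueError: time passes only in moves, steps and waits
```

```bash
sed -i 's/^def cal(n):/from functools import lru_cache\n@lru_cache(None)\ndef cal(n):/' h.py; sed -i 's/U0,V0,U1,V1=196,165,250,262/U0,V0,U1,V1=199,165,243,252/' rec.py
cat > fitrun.py <<'E'
import sys
from rec import *
np.set_printoptions(precision=4,suppress=True)
t=cv2.imread("pics/top0.png")
q,e,g=fit(t); print(q,np.degrees(q[2]),e)
m=mask(q); cv2.imwrite("pics/fit.png",cv2.resize(np.hstack([g*255,m*255,abs(m-g)*255]).astype(np.uint8),None,fx=4,fy=4,interpolation=0))
K,R,T=cal("top"); print("cam",-R.T@T)
a=q[2]; ex=np.array([np.cos(a),np.sin(a)]); ey=np.array([-ex[1],ex[0]])
print("pull mid pred",q[:2]-.094*ex, [proj("top",[*(q[:2]-.094*ex+s*.18*ey),.154]) for s in(-1,0,1)])
E
python3 fitrun.py
```

```text
[0.5559 0.1852 1.6245] 93.07603402091726 0.03826761584157743
cam [ 0.1666 -0.0529  1.7151]
pull mid pred [0.561  0.0913] [array([254.8312, 144.4634]), array([257.9146, 208.0689]), array([261.1351, 274.5057])]
```

View pics/fit.png

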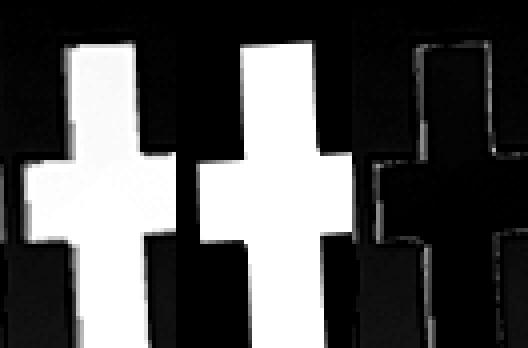

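```bash
for a in "199,165,243,255" "199,168,241,250"; do sed -i "s/U0,V0,U1,V1=.*/U0,V0,U1,V1=$a/" rec.py;  python3 fitrun.py|head -1; done
python3 - <<'E'
from h import *
np.set_printoptions(precision=4,suppress=True)
D=np.load("pics/side0.npy")
for u,v,z in [(389,344,.008),(349,345.5,.01),(430,342,.01)]: print(atz("side",u,v,z),dep("side",u,v,D))
# pull ends from top
print(atz("top",253.3,127.1,.154),atz("top",260.4,255.7,.154))
print([proj("side",[*p,.106]) for p in [(.556,.185),]])
s=cv2.imread("pics/side0.png"); crop(s,210,130,390,250,4.4,"c_side")
crop(s,335,320,445,370,7,"c_side2")
E
```

```text
[0.556  0.1854 1.6306] 93.42789657015423 0.040412700462416365
[0.5558 0.1854 1.631 ] 93.44941770397608 0.039607749973603626
[ 0.5004 -0.3814  0.008 ] [ 0.5016 -0.38    0.0061]
[ 0.4153 -0.3425  0.01  ] [ 0.4202 -0.3348  0.0005]
[ 0.5866 -0.4235  0.01  ] [ 0.5927 -0.4175  0.0016]
[0.7912 0.1056 0.154 ] [0.4313 0.0839 0.154 ]
[array([301.5419, 198.6188])]
```

View pics/c_side.png

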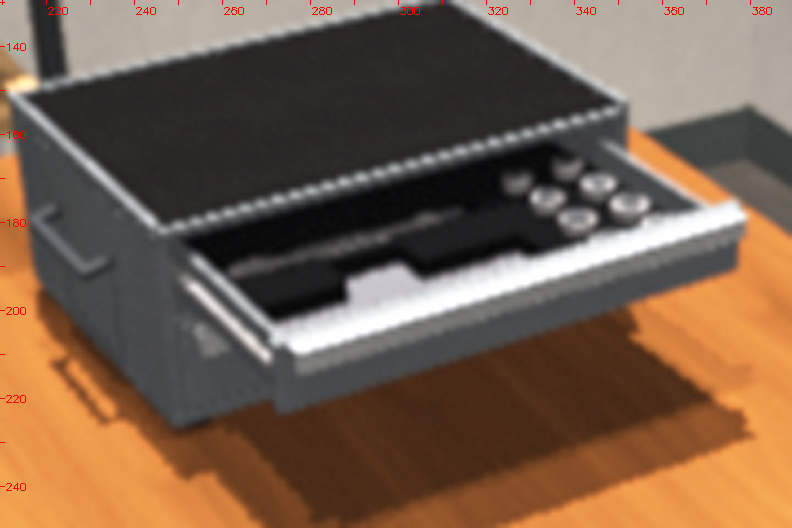

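View pics/c_side2.png

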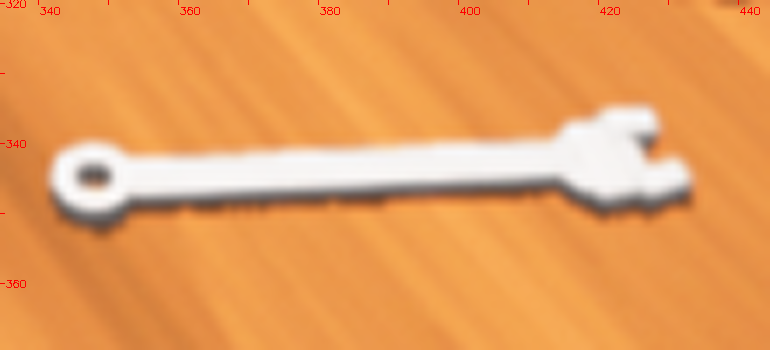

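The pull line gives a chest yaw of 93.4°, which agrees with the recess fit. The recess centre is at about (0.556, 0.185) and spanner_mid at about (0.500, −0.374), with the spanner axis at −25.2°. Before moving I'll check the chest front edge against the gripper body clearance.

```bash
python3 - <<'E'
from h import *
np.set_printoptions(precision=4,suppress=True)
ex=np.array([np.cos(np.radians(93.45)),np.sin(np.radians(93.45))])
for u,v in [(188.5,140),(190.5,205),(192,255)]:
    p=atz("top",u,v,.174); print(p,"ahead of recess",(p[:2]-[.556,.1854])@ex)
R=np.array(r.sense()["ee_rot"]);d=np.array([.4997,-.3744,.25])-[.273,.562,.223]
print("tool shift cm",R.T@d*100,"yaw y",np.degrees(np.arctan2(R[1,1],R[0,1])))
E
```

```text
[0.7478 0.2785 0.174 ] ahead of recess 0.08136883497347504
[0.5662 0.2679 0.174 ] ahead of recess 0.08170602624241441
[0.4318 0.2601 0.174 ] ahead of recess 0.08205526607784525
tool shift cm [ -2.5533  74.3414 -61.2904] yaw y -115.89615296969018
```

play_rows(plan=[[[-3, 4.6, -3.8, 0, 0, 0], [-3, 9.2, -7.6, 0, 0, 0], [-3, 13.8, -11.4, 0, 0, 0], [-3, 18.4, -15.2, 0, 0, 0], [-3, 23.0, -19.0, 0, 0, 0]]], hand=1)

```text
time_s: 0.72
tcp_pos: [0.3432, 0.2703, 0.2523]
ee_rot: [[-0.0, -0.436, -0.9], [-0.0, -0.9, 0.436], [-1.0, 0.0, 0.0]]
wrist_force: [0.4, -0.2, 0.7]
gripper_width: 1.003
```

play_rows(plan=[[[0, 4.6, -3.8, 0, 0, 0], [0, 9.2, -7.6, 0, 0, 0], [0, 13.8, -11.4, 0, 0, 0], [0, 18.4, -15.2, 0, 0, 0], [0, 23.0, -19.0, 0, 0, 0]]])

```text
time_s: 1.35
tcp_pos: [0.4137, -0.0194, 0.2526]
ee_rot: [[0.0, -0.436, -0.9], [0.0, -0.9, 0.436], [-1.0, -0.0, -0.0]]
wrist_force: [0.7, 0.9, -0.2]
gripper_width: 0.998
```

play_rows(plan=[[[0, 4.6, -3.8, 0, 0, 0], [0, 9.2, -7.6, 0, 0, 0], [0, 13.8, -11.4, 0, 0, 0], [0, 18.4, -15.2, 0, 0, 0], [0, 23.0, -19.0, 0, 0, 0]]])

```text
time_s: 1.98
tcp_pos: [0.4844, -0.3093, 0.2521]
ee_rot: [[-0.001, -0.437, -0.9], [0.0, -0.9, 0.437], [-1.0, -0.0, 0.001]]
wrist_force: [1.8, 1.1, 0.5]
gripper_width: 0.997
```

play_rows(plan=[[[0, 3.0, -2.3, 0, 0, 0], [0, 5.3, -4.3, -0.07, 0, 0], [0, 5.3, -4.3, -0.07, 0, 0], [0, 5.3, -4.3, -0.07, 0, 0]]])

```text
time_s: 2.48
tcp_pos: [0.4995, -0.3733, 0.2519]
ee_rot: [[-0.001, -0.426, -0.905], [0.001, -0.905, 0.426], [-1.0, -0.0, 0.001]]
wrist_force: [-0.2, 0.7, -0.3]
gripper_width: 1.0
```

play_rows(plan=[[[5, 0, 0, 0, 0, 0], [10, 0, 0, 0, 0, 0], [15, 0, 0, 0, 0, 0], [20, 0, 0, 0, 0, 0], [20.5, 0.1, 0, 0, 0, 0]]])

```text
time_s: 3.1
tcp_pos: [0.4969, -0.3724, 0.0444]
ee_rot: [[-0.008, -0.425, -0.905], [0.004, -0.905, 0.425], [-1.0, -0.0, 0.008]]
wrist_force: [-0.1, 0.5, 1.2]
gripper_width: 1.002
```

```bash
python3 - <<'E'
from h import *
p,d=r.capture("side"); crop(p,300,220,480,380,4.4,"s1"); q,d=r.capture("top"); crop(q,370,190,470,290,5.5,"t1"); print(r.sense()["tcp_pos"])
E
```

```text
[ 0.50010209 -0.37450095  0.04844607]
```

View pics/s1.png

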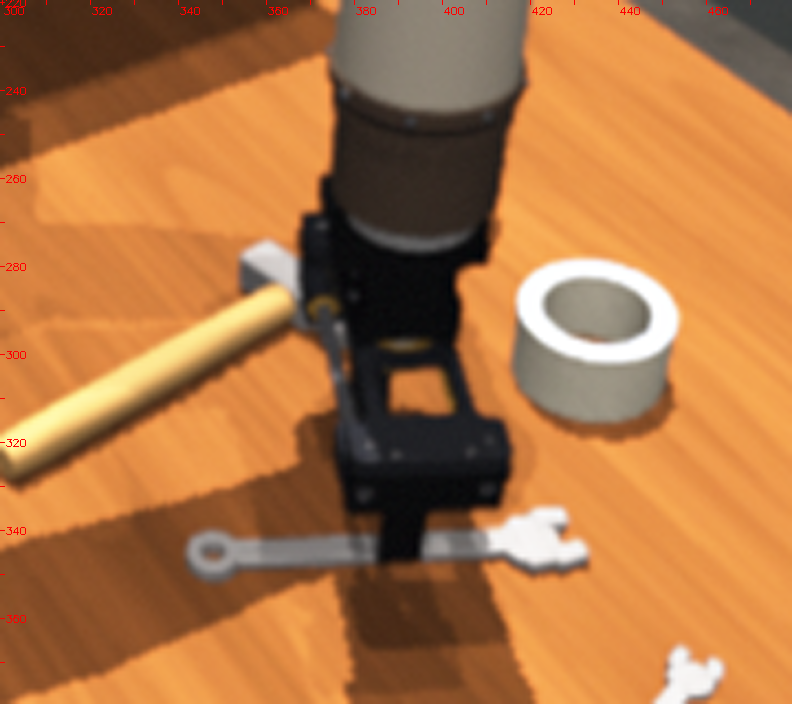

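The side view shows the open gripper straddling the shank at about (390,340), with clear bench around it. Now down.

play_rows(plan=[[[1.5, 0, 0, 0, 0, 0], [3.0, 0, 0, 0, 0, 0], [4.0, 0, 0, 0, 0, 0], [4.4, 0, 0, 0, 0, 0], [4.4, 0, 0, 0, 0, 0]]])

```text
time_s: 3.82
tcp_pos: [0.4994, -0.3747, 0.0032]
ee_rot: [[-0.001, -0.426, -0.905], [0.0, -0.905, 0.426], [-1.0, 0.0, 0.001]]
wrist_force: [-0.4, -1.1, 0.6]
gripper_width: 1.002
```

play_rows(plan=[[[0, 0, 0, 0, 0, 0], [0, 0, 0, 0, 0, 0], [0, 0, 0, 0, 0, 0], [0, 0, 0, 0, 0, 0], [0, 0, 0, 0, 0, 0]]], hand=0)

```text
time_s: 4.45
tcp_pos: [0.4995, -0.3747, 0.0036]
ee_rot: [[0.0, -0.426, -0.905], [-0.0, -0.905, 0.426], [-1.0, -0.0, -0.0]]
wrist_force: [-0.9, 0.1, -1.1]
gripper_width: 0.516
```

play_rows(plan=[[[0, 0, 0, 0, 0, 0], [0, 0, 0, 0, 0, 0], [0, 0, 0, 0, 0, 0], [0, 0, 0, 0, 0, 0]]])

```text
time_s: 4.95
tcp_pos: [0.4994, -0.3748, 0.0035]
ee_rot: [[-0.0, -0.426, -0.905], [-0.0, -0.905, 0.426], [-1.0, 0.0, 0.0]]
wrist_force: [-0.3, -1.1, 0.3]
gripper_width: 0.175
```

play_rows(plan=[[[0, 0, 0, 0, 0, 0], [0, 0, 0, 0, 0, 0], [0, 0, 0, 0, 0, 0], [-0.5, 0, 0, 0, 0, 0], [-1, 0, 0, 0, 0, 0]]])

```text
time_s: 5.58
tcp_pos: [0.4994, -0.3744, 0.0136]
ee_rot: [[-0.0, -0.426, -0.905], [0.0, -0.905, 0.426], [-1.0, -0.0, 0.001]]
wrist_force: [0.6, -0.2, -2.2]
gripper_width: 0.174
```

play_rows(plan=[[[-2, 0, 0, 0, 0, 0], [-5, 0, 0, 0, 0, 0], [-9, 0, 0, 0, 0, 0], [-13, 0, 0, 0, 0, 0], [-15, 0, 0, 0, 0, 0]]])

```text
time_s: 6.2
tcp_pos: [0.5004, -0.375, 0.1667]
ee_rot: [[0.004, -0.425, -0.905], [-0.002, -0.905, 0.425], [-1.0, -0.0, -0.004]]
wrist_force: [-1.0, -0.3, -2.0]
gripper_width: 0.176
```

play_rows(plan=[[[-4, 0, 0, 0, 0, 0], [-7, 0, 0, 0, 0, 0], [-7, 0, 0, 0, 0, 0], [-7, 0, 0, 0, 0, 0]]])

```text
time_s: 6.7
tcp_pos: [0.4987, -0.3739, 0.2321]
ee_rot: [[-0.002, -0.426, -0.905], [0.002, -0.905, 0.426], [-1.0, -0.001, 0.003]]
wrist_force: [-0.6, 0.4, -2.4]
gripper_width: 0.182
```

```bash
python3 - <<'E'
from h import *
p,d=r.capture("side"); crop(p,300,150,480,310,4.4,"s2"); q,d=r.capture("top"); crop(q,370,160,500,290,5,"t2"); cv2.imwrite("pics/t2f.png",q); s=r.sense();print(s["tcp_pos"],s["wrist_force"],s["moment"],s["gripper_width"])
E
```

```text
[ 0.49863601 -0.37405883  0.23149326] [-0.04346791 -0.38317146 -1.67016352] [ 0.00662786 -0.00806956 -0.03584567] 0.17771456670846195
```

View pics/s2.png

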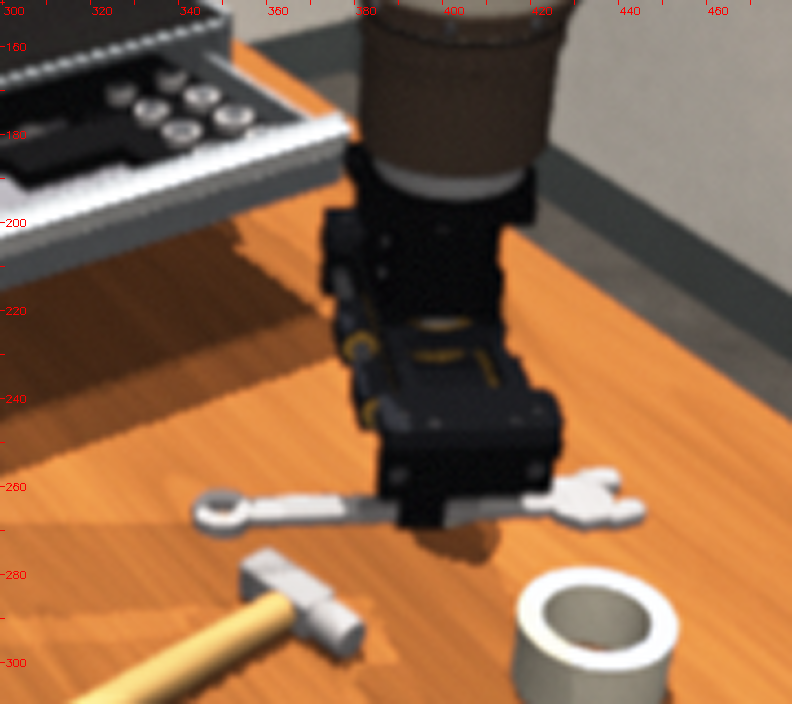

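View pics/t2.png

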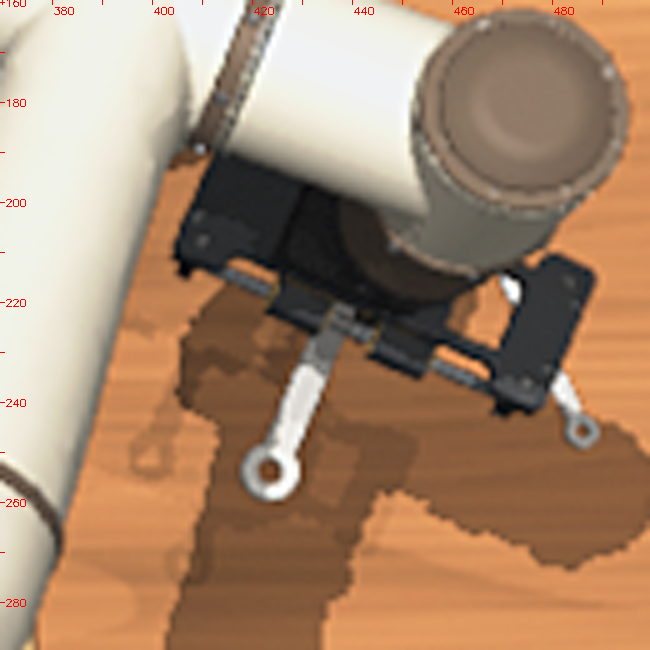

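The spanner is held roughly level and centred, and the force reads about 2 N down. I'll triangulate the ring to check the in-hand offset and tilt.

```bash
python3 - <<'E'
from h import *
np.set_printoptions(precision=4,suppress=True)
T=np.array([.4986,-.3741,.2315]); a=np.array([.905,-.426,0]); b=np.array([.426,.905,0])
def tri(ut,us):
    (o1,d1),(o2,d2)=ray("top",*ut),ray("side",*us)
    A=np.c_[d1,-d2]; s=np.linalg.lstsq(A,o2-o1,rcond=None)[0]; p,q=o1+s[0]*d1,o2+s[1]*d2; return (p+q)/2,np.linalg.norm(p-q)
p,e=tri((423.5,254.1),(349,265)); print(p,e)
p2=atz("top",423.5,254.1,.238); print(p2,"along",(p2-T)@a,"across",(p2-T)@b)
print("pred side jaws",proj("side",T+a*.105+[0,0,.0065]),proj("side",T-a*.0905+[0,0,.0065]))
d=np.array([.556,.1854,.25])-T
R=np.array(r.sense()["ee_rot"]); print(R.T@d*100)
E
```

```text
[ 0.416  -0.3322  0.2357] 0.0015595922495963523
[ 0.4164 -0.3321  0.238 ] along -0.09231074414266213 across 0.0029546245890132226
pred side jaws [444.338  261.1754] [350.5023 264.7468]
[ -1.7535 -53.0719  18.6299]
```

play_rows(plan=[[[-2, -3, 1.1, 0, 0, 0], [-2, -7.5, 2.6, 0, 0, 0], [-2, -12, 4.2, 0, 0, 0], [-2, -17, 6.0, 0, 0, 0], [-2, -22, 7.7, 0, 0, 0]]])

```text
time_s: 7.42
tcp_pos: [0.5228, -0.1412, 0.2522]
ee_rot: [[-0.002, -0.426, -0.905], [0.0, -0.905, 0.426], [-1.0, 0.001, 0.002]]
wrist_force: [1.0, -0.2, -2.1]
gripper_width: 0.177
```

play_rows(plan=[[[0, -5, 1.8, 0, 0, 0], [0, -10, 3.5, 0, 0, 0], [0, -14, 4.9, 0, 0, 0], [0, -18, 6.3, 0, 0, 0], [0, -21, 7.4, 0, 0, 0]]])

```text
time_s: 8.05
tcp_pos: [0.5453, 0.0803, 0.2521]
ee_rot: [[-0.003, -0.425, -0.905], [-0.001, -0.905, 0.425], [-1.0, 0.002, 0.002]]
wrist_force: [0.7, -0.0, -1.9]
gripper_width: 0.176
```

play_rows(plan=[[[0, -3, 1.0, -0.5, 0, 0], [0, -6, 2.0, -1.2, 0, 0], [0, -8.5, 3.0, -1.9, 0, 0], [0, -10.1, 3.5, -2.5, 0, 0], [0, -10.1, 3.5, -2.86, 0, 0]]])

```text
time_s: 8.68
tcp_pos: [0.5567, 0.1861, 0.2517]
ee_rot: [[-0.003, 0.063, -0.998], [-0.001, -0.998, -0.063], [-1.0, 0.001, 0.003]]
wrist_force: [0.2, -0.7, -2.1]
gripper_width: 0.18
```

play_rows(plan=[[[0, 0, 0, 0, 0, 0], [0, 0, 0, 0, 0, 0], [0, 0, 0, 0, 0, 0]]])

```text
time_s: 9.05
tcp_pos: [0.5571, 0.1847, 0.2533]
ee_rot: [[-0.0, 0.059, -0.998], [-0.0, -0.998, -0.059], [-1.0, 0.0, 0.0]]
wrist_force: [-0.2, -0.3, -2.1]
gripper_width: 0.177
```

play_rows(plan=[[[3, 0, 0, 0, 0, 0], [6, 0, 0, 0, 0, 0], [9, 0, 0, 0, 0, 0], [9, 0, 0, 0, 0, 0], [9, 0, 0, 0, 0, 0]]])

```text
time_s: 9.68
tcp_pos: [0.5582, 0.1852, 0.165]
ee_rot: [[0.002, 0.06, -0.998], [0.001, -0.998, -0.06], [-1.0, -0.0, -0.002]]
wrist_force: [-0.1, 0.1, -1.3]
gripper_width: 0.174
```

```bash
python3 - <<'E'
from h import *
p,d=r.capture("side"); crop(p,220,100,400,240,4.4,"s3"); q,d=r.capture("top"); cv2.imwrite("pics/t3f.png",q); crop(q,150,120,290,280,4.8 and 3.7,"t3"); s=r.sense();print(s["tcp_pos"],s["wrist_force"],s["gripper_width"])
E
```

```text
[0.55822209 0.18544546 0.1653957 ] [-0.38010579 -0.50410842 -2.19418543] 0.17640314704633542
```

View pics/s3.png

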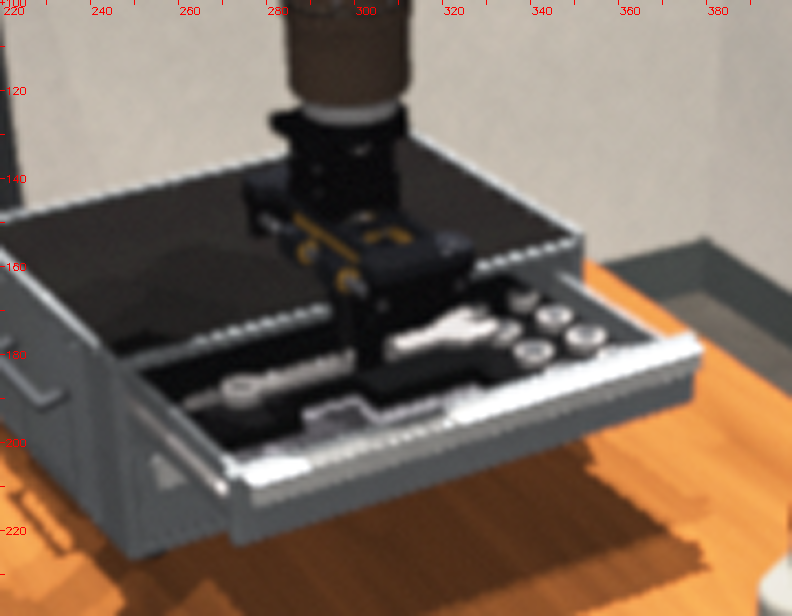

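View pics/t3.png

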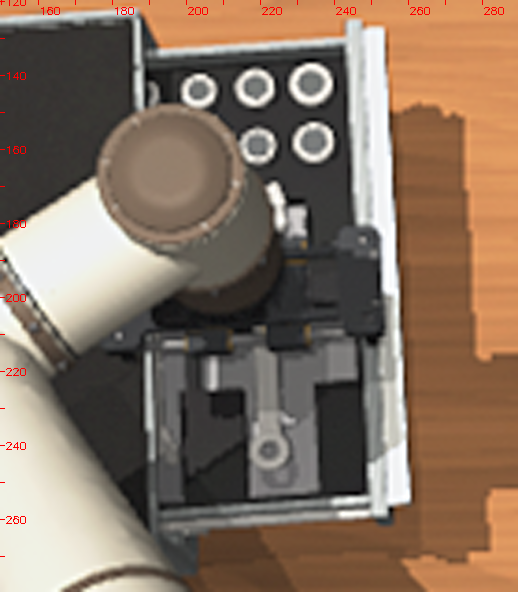

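Both views show the spanner over the recess, with its ring at about (222,241) in the top view. I'll zoom in on the ring and compute the offset in the recess frame.

```bash
python3 - <<'E'
from h import *
np.set_printoptions(precision=4,suppress=True)
q=cv2.imread("pics/t3f.png"); crop(q,200,205,250,260,11,"t3z")
a=np.radians(93.45); ex=np.array([np.cos(a),np.sin(a)]);ey=np.array([-ex[1],ex[0]])
for uv in [(221.9,241.1)]:
    p=atz("top",*uv,.172)[:2]; d=p-[.556,.1854]; print(p,"recess frame",d@ex,d@ey)
d=np.array([.5582,.1854])-[.556,.1854]; print("tcp in recess frame",d@ex,d@ey)
E
```

```text
[0.4682 0.1834] recess frame 0.003248852685290649 0.08773968050456714
tcp in recess frame -0.0001323904548324443 -0.0021960129251598613
```

View pics/t3z.png

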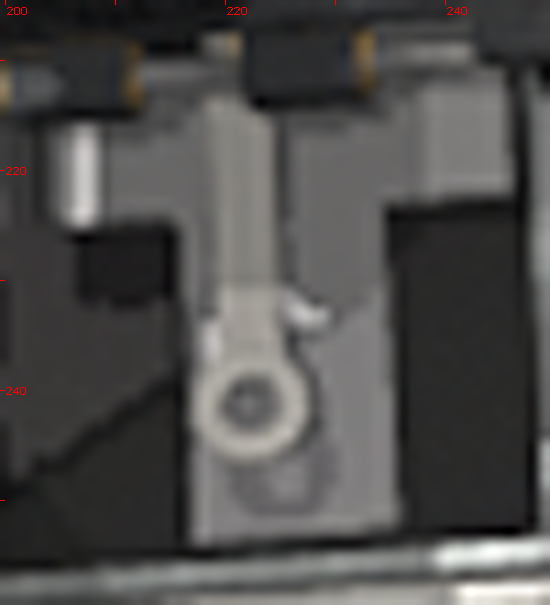

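The ring sits +2.4 mm across and the spanner −2.8 mm along from centre, and it is parallel to the recess. I'll correct both while descending.

play_rows(plan=[[[0.5, 0.2, 0.2, 0, 0, 0], [1.5, 0.2, 0.3, 0, 0, 0], [2.2, 0.2, 0.3, 0, 0, 0], [2.2, 0.2, 0.3, 0, 0, 0], [2.2, 0.2, 0.3, 0, 0, 0]]])

```text
time_s: 10.4
tcp_pos: [0.5545, 0.1829, 0.1416]
ee_rot: [[0.0, 0.06, -0.998], [-0.0, -0.998, -0.06], [-1.0, 0.0, -0.0]]
wrist_force: [0.1, 0.4, -1.1]
gripper_width: 0.175
```

```bash
python3 - <<'E'
from h import *
np.set_printoptions(precision=4,suppress=True)
q,d=r.capture("top"); crop(q,200,205,250,260,11,"t4z");p,d=r.capture("side"); crop(p,220,120,370,230,5,"s4"); s=r.sense();print(s["tcp_pos"],s["wrist_force"],s["gripper_width"])
E
```

```text
[0.5546 0.183  0.1418] [ 0.4855 -0.0026 -1.5499] 0.17716395147643876
```

View pics/t4z.png

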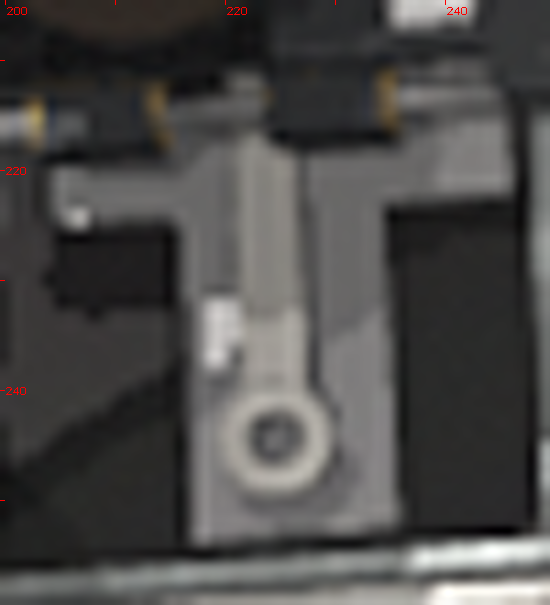

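View pics/s4.png

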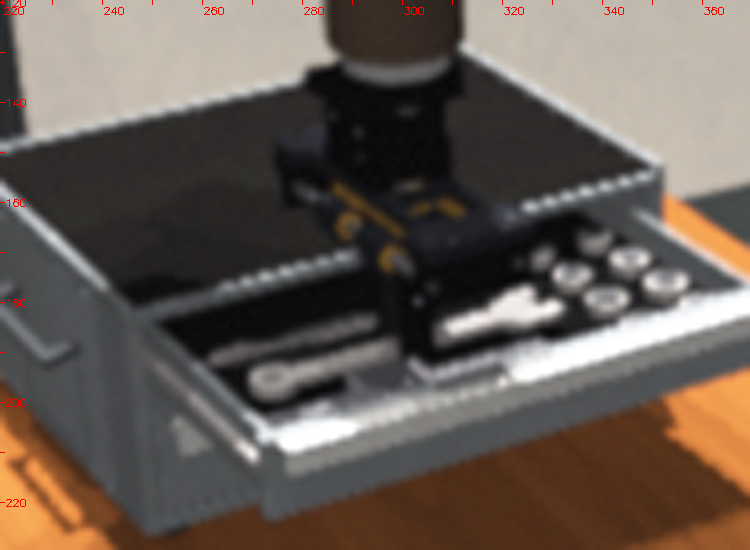

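```bash
python3 - <<'E'
from h import *
np.set_printoptions(precision=4,suppress=True)
a=np.radians(93.45); ex=np.array([np.cos(a),np.sin(a)]);ey=np.array([-ex[1],ex[0]])
p=atz("top",224.6,244.3,.148)[:2]; d=p-[.556,.1854]; print(p,"recess frame",d@ex,d@ey)
# where would ring centre project when seated ideally
for dy in(.0905,): 
    P=np.array([.556,.1854])+ey*dy; print(proj("top",[*P,.116]))
E
```

```text
[0.4642 0.1797] recess frame -0.00015399396450723694 0.09201529534296946
[226.2343 245.9377]
```

It's now centred to within about 1.5 mm. Lowering into the recess.

play_rows(plan=[[[1.0, 0, -0.1, 0, 0, 0], [1.8, 0, -0.1, 0, 0, 0], [2.4, 0, -0.1, 0, 0, 0], [2.8, 0, -0.1, 0, 0, 0], [2.8, 0, -0.1, 0, 0, 0]]])

```text
time_s: 11.12
tcp_pos: [0.5552, 0.1828, 0.1132]
ee_rot: [[-0.001, 0.06, -0.998], [-0.0, -0.998, -0.06], [-1.0, 0.0, 0.001]]
wrist_force: [0.8, 0.8, -2.4]
gripper_width: 0.176
```

play_rows(plan=[[[0.1, 0, 0, 0, 0, 0], [0.2, 0, 0, 0, 0, 0], [0.3, 0, 0, 0, 0, 0], [0.3, 0, 0, 0, 0, 0]]])

```text
time_s: 11.62
tcp_pos: [0.5553, 0.1828, 0.1105]
ee_rot: [[-0.0, 0.06, -0.998], [-0.0, -0.998, -0.06], [-1.0, 0.0, 0.0]]
wrist_force: [0.5, 0.2, -1.7]
gripper_width: 0.178
```

play_rows(plan=[[[0.05, 0, 0, 0, 0, 0], [0.1, 0, 0, 0, 0, 0], [0.1, 0, 0, 0, 0, 0]]])

```text
time_s: 12.0
tcp_pos: [0.5553, 0.1829, 0.1096]
ee_rot: [[0.0, 0.06, -0.998], [0.0, -0.998, -0.06], [-1.0, -0.0, -0.0]]
wrist_force: [-0.1, 0.9, -2.5]
gripper_width: 0.174
```

```bash
python3 - <<'E'
from h import *
q,d=r.capture("top"); crop(q,200,205,250,260,11,"t5z");p,d=r.capture("side"); crop(p,220,120,370,230,5,"s5"); s=r.sense();print(s["tcp_pos"],s["wrist_force"],s["gripper_width"])
E
```

```text
[0.55533142 0.18287714 0.10956544] [ 0.62783694  0.38644536 -1.68648254] 0.17885152245489808
```

View pics/t5z.png

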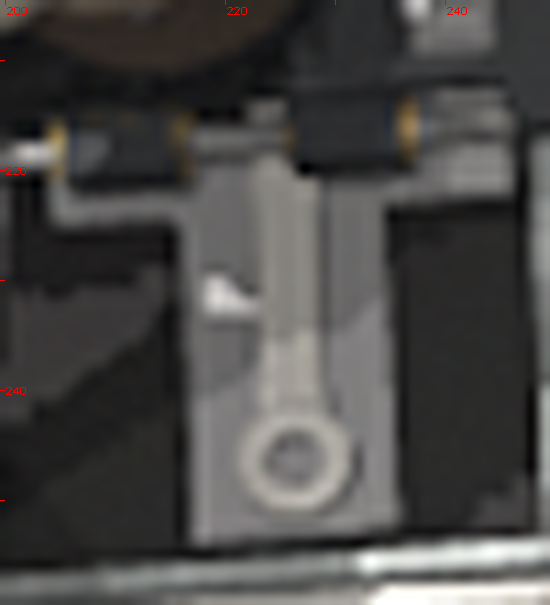

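View pics/s5.png

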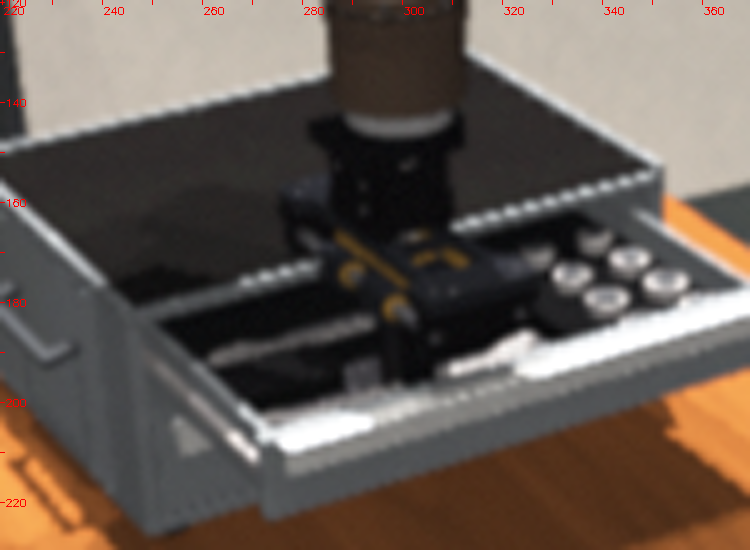

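The ring is at (226.3,246.1), against an ideal seated position of (226.2,245.9), so it is inside the recess at floor level. I'll release with a partial opening, because the fully open fingers would not fit the scoop.

play_rows(plan=[[[0, 0, 0, 0, 0, 0], [0, 0, 0, 0, 0, 0], [0, 0, 0, 0, 0, 0], [0, 0, 0, 0, 0, 0], [0, 0, 0, 0, 0, 0]]], hand=0.45)

```text
time_s: 12.72
tcp_pos: [0.5553, 0.1829, 0.1096]
ee_rot: [[0.0, 0.06, -0.998], [0.0, -0.998, -0.06], [-1.0, -0.0, -0.0]]
wrist_force: [0.4, 0.5, 0.1]
gripper_width: 0.449
```

play_rows(plan=[[[-0.5, 0, 0, 0, 0, 0], [-1.5, 0, 0, 0, 0, 0], [-3, 0, 0, 0, 0, 0], [-6, 0, 0, 0, 0, 0], [-10, 0, 0, 0, 0, 0]]])

```text
time_s: 13.35
tcp_pos: [0.5549, 0.1826, 0.2109]
ee_rot: [[-0.001, 0.06, -0.998], [-0.001, -0.998, -0.06], [-1.0, 0.0, 0.001]]
wrist_force: [0.5, 0.7, 0.4]
gripper_width: 0.453
```

play_rows(plan=[[[0, 3, -1, 0, 0, 0], [0, 7, -2.3, 0, 0, 0], [0, 11, -3.6, 0, 0, 0], [0, 14.4, -4.6, 0, 0, 0], [0, 14.4, -4.6, 0, 0, 0]]], hand=0)

```text
time_s: 13.98
tcp_pos: [0.6104, 0.0398, 0.2106]
ee_rot: [[0.001, 0.056, -0.998], [0.0, -0.998, -0.056], [-1.0, -0.0, -0.001]]
wrist_force: [0.3, -0.4, -0.5]
gripper_width: 0.026
```

```bash
python3 - <<'E'
from h import *
q,d=r.capture("top"); crop(q,150,110,300,290,3.3,"t6"); crop(q,200,165,250,265,5.9,"t6z");p,d=r.capture("side"); crop(p,220,120,390,240,4.6,"s6"); s=r.sense();print(s["tcp_pos"],s["wrist_force"],s["gripper_width"],s["time_s"])
E
```

```text
[0.60987365 0.04177166 0.21030087] [-1.21861784  0.17460185  0.39905755] 0.012414964993449549 14.075
```

View pics/t6.png

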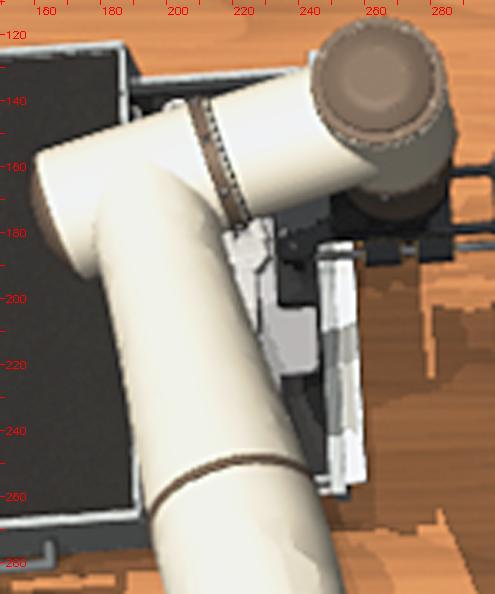

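View pics/s6.png

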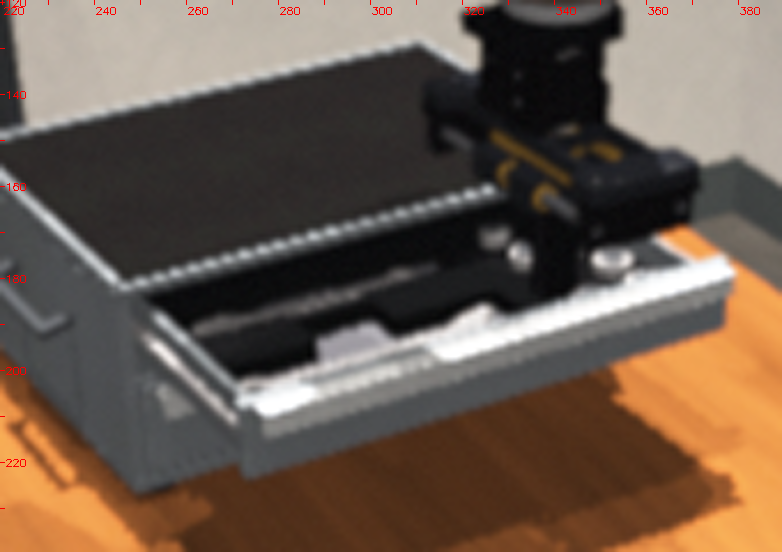

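The top view hides the ring behind the forearm at about (240,240). The drawer hasn't moved. I'll step aside briefly to check the placement before shutting it.

play_rows(plan=[[[0, 5, 0, 0, 0, 0], [0, 10, 0, 0, 0, 0], [0, 15, 0, 0, 0, 0], [0, 15, 0, 0, 0, 0]]])

```text
time_s: 14.58
tcp_pos: [0.6186, -0.1095, 0.2099]
ee_rot: [[0.0, 0.057, -0.998], [-0.0, -0.998, -0.057], [-1.0, 0.0, -0.0]]
wrist_force: [0.0, 0.7, -0.3]
gripper_width: 0.006
```

```bash
python3 - <<'E'
from h import *
q,d=r.capture("top"); crop(q,195,160,255,260,5.9,"t7z"); np.save("pics/d7.npy",d); s=r.sense();print(s["tcp_pos"],s["wrist_force"],s["gripper_width"],s["time_s"])
E
```

```text
[ 0.61862112 -0.10811351  0.20983136] [-0.10147556 -0.19016513  0.46232291] 0.0041997859768282166 14.625
```

View pics/t7z.png

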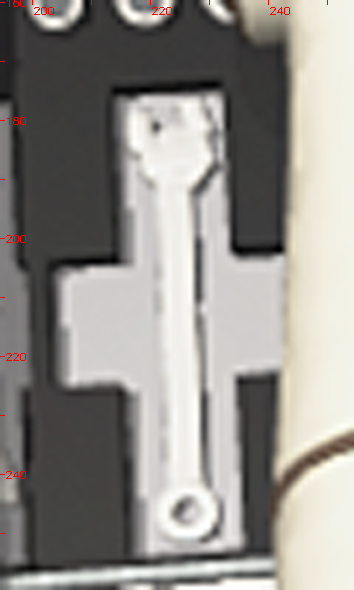

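The spanner lies inside the recess, with jaws at about (220,182) and ring at (226,246), matching the seated prediction. Moving back to line up with the pull.

```bash
python3 - <<'E'
from h import *
np.set_printoptions(precision=4,suppress=True)
D=np.load("pics/d7.npy")
for u,v in [(223,187),(224,205),(224,215),(225,230)]: print(dep("top",u,v,D), dep("top",u-(7 if v>190 else 0),v,D))
E
```

```text
[0.6314 0.1916 0.1169] [0.6314 0.1916 0.1169]
[0.5806 0.1883 0.1146] [0.5822 0.2084 0.1092]
[0.5527 0.188  0.1131] [0.5561 0.2093 0.0998]
[0.5108 0.1847 0.1118] [0.5119 0.2044 0.1078]
```

play_rows(plan=[[[1, -4, 0, 0, 0, 0], [3, -8, 0, 0, 0, 0], [5, -12, 0, 0, 0, 0], [7.1, -14, 0, 0, 0, 0], [7.1, -14, 0, 0, 0, 0]]], hand=0)

```text
time_s: 15.25
tcp_pos: [0.6089, 0.0349, 0.1372]
ee_rot: [[-0.003, 0.064, -0.998], [-0.001, -0.998, -0.064], [-1.0, 0.0, 0.003]]
wrist_force: [0.1, 0.8, 0.4]
gripper_width: 0.002
```

play_rows(plan=[[[0, -1, 0, 0, 0, 0], [0, -2, 0, 0, 0, 0], [0, -3, 0, 0, 0, 0], [0, -4, 0, 0, 0, 0], [0, -5, 0, 0, 0, 0]]])

```text
time_s: 15.88
tcp_pos: [0.6074, 0.0824, 0.1387]
ee_rot: [[0.0, 0.059, -0.998], [0.0, -0.998, -0.059], [-1.0, -0.0, -0.0]]
wrist_force: [-0.2, 0.8, 0.7]
gripper_width: 0.004
```

play_rows(plan=[[[0, -1, 0, 0, 0, 0], [0, -2, 0, 0, 0, 0], [0, -3, 0, 0, 0, 0], [0, -4, 0, 0, 0, 0], [0, -5, 0, 0, 0, 0]]])

```text
time_s: 16.5
tcp_pos: [0.6044, 0.1323, 0.1386]
ee_rot: [[-0.0, 0.06, -0.998], [-0.0, -0.998, -0.06], [-1.0, 0.0, 0.0]]
wrist_force: [-0.1, -2.0, 1.7]
gripper_width: 0.005
```

play_rows(plan=[[[0, -1, 0, 0, 0, 0], [0, -2, 0, 0, 0, 0], [0, -3, 0, 0, 0, 0], [0, -4, 0, 0, 0, 0], [0, -4, 0, 0, 0, 0]]])

```text
time_s: 17.12
tcp_pos: [0.602, 0.1731, 0.1383]
ee_rot: [[0.0, 0.06, -0.998], [0.001, -0.998, -0.06], [-1.0, -0.001, -0.0]]
wrist_force: [-0.5, -0.2, -0.7]
gripper_width: 0.002
```

```bash
python3 - <<'E'
from h import *
q,d=r.capture("top"); crop(q,150,110,300,290,3.3,"t8"); p,d=r.capture("side"); crop(p,220,100,390,240,4.2,"s8"); s=r.sense();print(s["tcp_pos"],s["wrist_force"],s["gripper_width"],s["time_s"])
E
```

```text
[0.60195638 0.17226088 0.13819812] [-0.13636815  0.35728241 -0.31053424] 0.004100238712613889 17.225
```

View pics/s8.png

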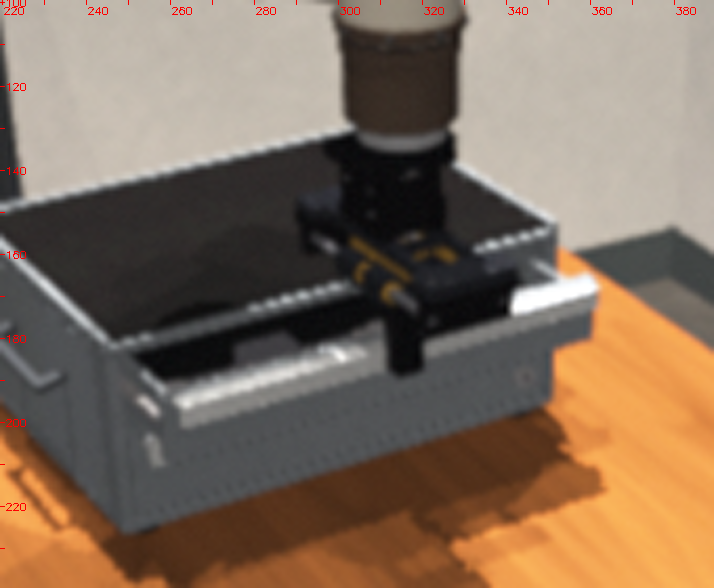

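play_rows(plan=[[[0, -0.8, 0, 0, 0, 0], [0, -1.6, 0, 0, 0, 0], [0, -2.4, 0, 0, 0, 0], [0, -3.2, 0, 0, 0, 0], [0, -4, 0, 0, 0, 0]]])

```text
time_s: 17.85
tcp_pos: [0.5994, 0.212, 0.1383]
ee_rot: [[-0.001, 0.059, -0.998], [-0.0, -0.998, -0.059], [-1.0, 0.0, 0.001]]
wrist_force: [0.9, -2.4, -0.9]
gripper_width: 0.007
```

play_rows(plan=[[[0, -0.3, 0, 0, 0, 0], [0, -0.6, 0, 0, 0, 0], [0, -0.9, 0, 0, 0, 0], [0, -1.2, 0, 0, 0, 0], [0, -1.2, 0, 0, 0, 0]]])

```text
time_s: 18.48
tcp_pos: [0.599, 0.224, 0.1387]
ee_rot: [[0.0, 0.06, -0.998], [0.001, -0.998, -0.06], [-1.0, -0.001, -0.0]]
wrist_force: [0.0, -1.0, -0.6]
gripper_width: 0.001
```

play_rows(plan=[[[0, -0.2, 0, 0, 0, 0], [0, -0.4, 0, 0, 0, 0], [0, -0.6, 0, 0, 0, 0], [0, -0.8, 0, 0, 0, 0]]])

```text
time_s: 18.98
tcp_pos: [0.5987, 0.2289, 0.1388]
ee_rot: [[-0.001, 0.059, -0.998], [-0.004, -0.998, -0.059], [-1.0, 0.004, 0.001]]
wrist_force: [2.5, -8.7, -0.2]
gripper_width: 0.003
```

play_rows(plan=[[[0, -0.2, 0, 0, 0, 0], [0, -0.4, 0, 0, 0, 0], [0, -0.5, 0, 0, 0, 0]]])

```text
time_s: 19.35
tcp_pos: [0.5985, 0.2372, 0.1389]
ee_rot: [[0.001, 0.059, -0.998], [0.002, -0.998, -0.059], [-1.0, -0.002, -0.001]]
wrist_force: [-0.3, 0.9, -0.3]
gripper_width: 0.005
```

The detent force peaked near 9 N and then vanished, as it would in a snap-in. I'll press on gently to confirm the hard stop.

play_rows(plan=[[[0, -0.2, 0, 0, 0, 0], [0, -0.3, 0, 0, 0, 0], [0, -0.4, 0, 0, 0, 0], [0, -0.4, 0, 0, 0, 0]]])

```text
time_s: 19.85
tcp_pos: [0.5981, 0.2403, 0.1388]
ee_rot: [[0.0, 0.06, -0.998], [-0.0, -0.998, -0.06], [-1.0, 0.0, -0.0]]
wrist_force: [0.9, -1.3, 0.8]
gripper_width: 0.004
```

```bash
python3 - <<'E'
from h import *
q,d=r.capture("top"); crop(q,150,110,300,290,3.3,"t9"); s=r.sense();print(s["tcp_pos"],s["wrist_force"],s["time_s"])
E
```

```text
[0.59807305 0.2403612  0.138746  ] [ 0.68659115 -1.03610757  0.99625348] 19.9
```

View pics/t9.png

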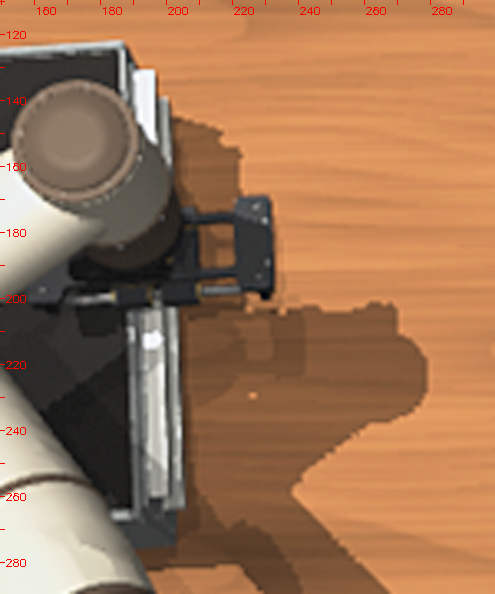

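play_rows(plan=[[[0, -0.2, 0, 0, 0, 0], [0, -0.4, 0, 0, 0, 0], [0, -0.4, 0, 0, 0, 0], [0, -0.4, 0, 0, 0, 0]]])

```text
time_s: 20.4
tcp_pos: [0.598, 0.2404, 0.1388]
ee_rot: [[-0.002, 0.058, -0.998], [-0.006, -0.998, -0.058], [-1.0, 0.006, 0.002]]
wrist_force: [3.7, -11.4, 1.7]
gripper_width: 0.0
```

```bash
python3 - <<'E'
from h import *
print(r.sense()["wrist_force"],r.sense()["tcp_pos"])
a=np.radians(93.45); ex=np.array([np.cos(a),np.sin(a)]);ey=np.array([-ex[1],ex[0]])
C=np.array([.5662,.2679])  # chest front top edge x=-.136 or -.140
for off in(0,-.004):
  for z in(.154,.08):
    print(off,z,proj("top",[*(C+(-.020+off+.004)*ex+ey*.09),z]))
E
```

```text
[  3.71199833 -11.41834526   1.69217613] [0.59798099 0.24044132 0.13878907]
0 0.154 [199.12633553 239.28777612]
0 0.08 [204.11807342 244.4394825 ]
-0.004 0.154 [200.63755576 239.18201874]
-0.004 0.08 [205.56293366 244.33803367]
```

The tool is stopped dead at y=0.2404 with 11 N, and the detent was felt about 12 mm before that, so this is the hard stop. Backing off to verify.

play_rows(plan=[[[0, 1, 0, 0, 0, 0], [0, 3, 0, 0, 0, 0], [0, 7, 0, 0, 0, 0], [0, 12, 0, 0, 0, 0], [0, 16, 0, 0, 0, 0]]])

```text
time_s: 21.02
tcp_pos: [0.6069, 0.0829, 0.1386]
ee_rot: [[0.0, 0.059, -0.998], [0.001, -0.998, -0.059], [-1.0, -0.001, -0.0]]
wrist_force: [0.1, 0.5, -0.0]
gripper_width: 0.008
```

play_rows(plan=[[[-4, 6, 0, 0, 0, 0], [-8, 12, 0, 0, 0, 0], [-8, 18, 0, 0, 0, 0], [-8, 18, 0, 0, 0, 0], [-8, 18, 0, 0, 0, 0]]])

```text
time_s: 21.65
tcp_pos: [0.6176, -0.0958, 0.2182]
ee_rot: [[-0.0, 0.057, -0.998], [0.001, -0.998, -0.057], [-1.0, -0.001, 0.0]]
wrist_force: [0.2, -0.1, 0.2]
gripper_width: 0.0
```

```bash
python3 - <<'E'
from h import *
q,d=r.capture("top"); cv2.imwrite("pics/t10f.png",q); crop(q,160,110,230,290,3.3,"t10");p,d=r.capture("side"); cv2.imwrite("pics/s10f.png",p); crop(p,200,100,390,240,4.1,"s10"); s=r.sense();print(s["tcp_pos"],s["wrist_force"],s["time_s"])
E
```

```text
[ 0.61758506 -0.09404326  0.21787202] [-0.44395126  0.15742704  1.02788618] 21.75
```

View pics/s10.png

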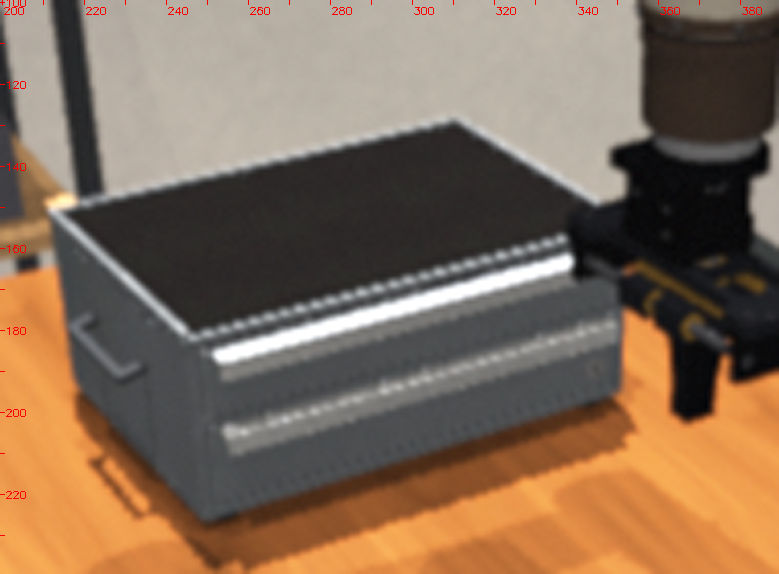

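View pics/t10f.png

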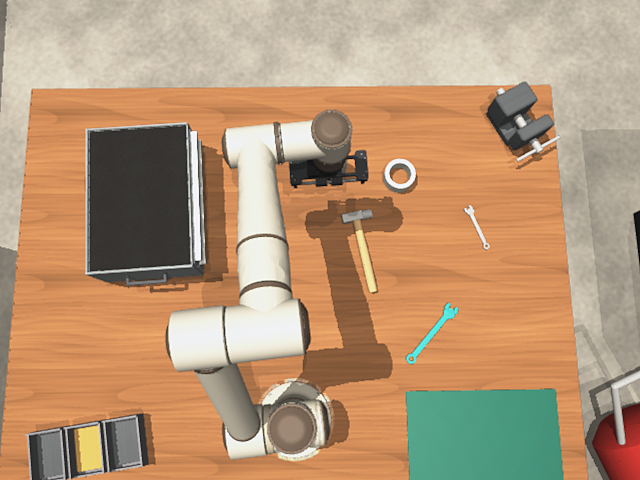

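View pics/s10f.png

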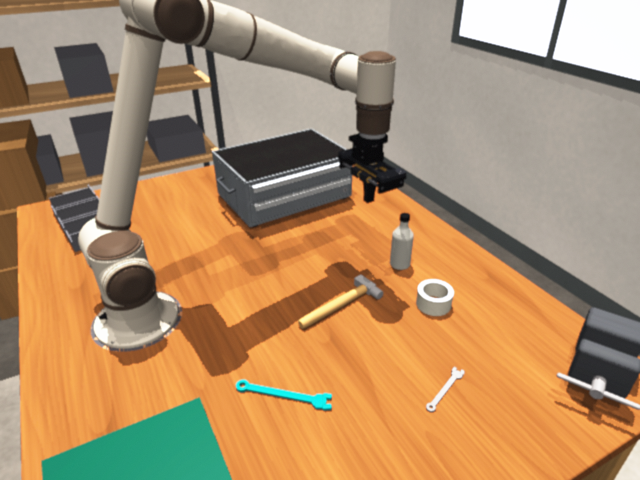

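The drawer is flush with the chest at (300,180). The bottle at (402,240), hammer at (340,300) and tape at (435,297) are unmoved from the first picture, and the arm is clear of everything. Handing in.

```bash
python3 - <<'E'
from station import r
print(r.finish_job())
E
```

```text
the job is handed in; nothing more can be done
None
```

The larger steel spanner is in its recess in the top drawer, the drawer is pushed fully home, and the job was handed in at about 21.8 s. No verdict was reported.

**Spanner:** I gripped it mid-shank, carried it over the drawer, corrected about 2–3 mm above the recess, lowered it to the floor and let go. A top view after release showed it inside the recess, with its ring within about 1 px (2–3 mm) of the ideal seated position. Depth readings were about level along its length. I did not see it again once the drawer was shut.

**Drawer:** I pushed it in slowly on the pull, at up to about 0.08 m/s. The detent resisted at about 9 N, then let go. The tool then stopped about 12 mm further on, against a hard stop at about 11 N. After backing off, the drawer front looked flush with the chest.

**Other things:** The bottle, hammer, tape and the other spanners looked unmoved in the last side picture, and the arm was clear of everything.

**Disagreement:** The cameras read about 2.5 mm different from the arm along world y. I dealt with this by aligning the spanner to the recess within the same camera picture.

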